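# Hold the spares box's clear flap wide open

### The arm

A 6-joint arm with a two-finger parallel gripper is mounted at the origin on the work surface. World frame = base frame: x ahead of the robot, y to its left, z up, the work surface at z = 0. Lengths are in m, angles in degrees, forces in N, time in s.
With the tool pointing down it reaches from about 0.275 to 0.725 m from the base axis. Payload 15.9 kg.
Tool frame: the origin (TCP) lies between the finger pads; the fingertips stand 8 mm ahead of it and the grasp point (between the pads) lies 11 mm behind it (robot.tips_ahead is the x of the fingertips in the tool frame, in m); x points along the fingers, z is the direction in which the jaws open and shut, and the axes are right-handed (so a half turn about x gives the same grasp; the last joint's range is limited). The gripper opens to 85 mm and grips with 20 to 120 N. Pads are 22 mm wide; open, the fingers measure 114 mm over their backs; the gripper's body (76 mm by 85 mm) begins 54 mm behind the grasp point. The pads swing forward as they close: fully open they stand 13 mm farther back than shut.
Start: joints at [-68.468, 12.198, -1.971, 75.831, 0, 90], TCP at [0.184, -0.465, 0.239] pointing down, gripper open.
Joint ranges: [-170.91, 170.91], [-42.67, 98.43], [-65.05, 77.54], [-120.47, 116.71], [-90, 82.35], [-180, 180]. Speed limits (degrees/s): [108.29, 108.29, 136.94, 147.25, 180, 180].

### API

Orientations are given as [roll, pitch, yaw] about the fixed x, y, z axes, in that order (R = Rz(yaw) Ry(pitch) Rx(roll)).
In Python, from station import robot gives the robot as it stands.
- The arm moves only by the shell command python3 -m inch 'ROWS' [FORCE]. ROWS is JSON, a list of rows, each a list of 3 entries, a list of its own where there are three numbers: the shift along the tool's x, y, z normalised to -1 to 1, where 1 is 0.15 m, then the turn, a rotation vector about the tool's x, y, z normalised to -1 to 1, where 1 is 1.5 rad, then the finger opening in mm, from 0 to 85.4. A call has 1 to 20 rows; each row is the pose to reach, as a shift and turn from the pose commanded when the call began, along the tool's axes at that moment; what a row does not reach only later rows make up. A row lasts 1/10 s, in which the tool goes at most 50 mm and 8.59 degrees, less where a joint would pass 70% of its speed; a pose out of reach is approached as far as the arm can. A call with a number of a shift or a turn outside -1 to 1 is refused whole. A call with a gripper value outside its range is refused whole. The fingers move at their own pace and stop on an object; FORCE is the grip in N (left out, the last holds). Time passes only in rows, so rows that repeat a pose let the fingers close. It gives the time, the measured TCP pose, the force and the opening at its end, in the units of the state.
- robot.get_obs(): the state, without advancing time (a new reading comes with each control period).
- robot.get_image(name): name is "scene" or "top" or "wrist"; returns a dict with "img" (384x512x3 uint8, red, green, blue), "fx", "fy", "cx", "cy" (pixels), "world_from_camera" (4x4, takes a point from camera to world coordinates). Camera axes: x right, y up, looking along -z (the intrinsics and any distortion apply to the point x, -y, -z); pixel columns grow to the right and rows downward; lengths in m; the calibration is good to about 2 mm. A picture is of the moment at which its call begins. There is no depth.
- robot.finish_job(): hands the job in, once; it reports no verdict.
The state is a dict: "t": time; "joint_positions": joint angles; "qd": joint speeds; "tau": joint torques, N m; "tcp_pos": TCP position; "tcp_rot": TCP orientation; "force": force on the tool from outside, world axes, zero at the start; "moment": the same for the moment, N m; "grip_width": finger opening in m.
Only numpy, scipy, OpenCV 4.12 (cv2) and the standard library are available. Lean on these libraries where they do the work, as an engineer would, in place of code of your own. Each camera call takes 0.05 s, during which the arm holds its last target.

### The job

I need both hands free to take a bulb out of the wall box, so open its clear flap and hold it for me. Squeeze the two tabs of the catch nearer the hinge fully together (it stays drawn by itself), then squeeze the tabs of the catch at the free end and, keeping them squeezed, swing the flap out past the click of its half-open check until it stands at least square out from the box front. Finish while still holding the flap wide open there, as it swings back if you let go, and leave the battery tray, the remote and the cup undisturbed where they are.

Things in the scene. Friction and masses are not known exactly. Their poses are not given: they have to be found in the camera images.
- wall_box: White steel wall box 260 wide x 90 deep x 170 high, on a beech backboard with foot (300 x 150 mm); fixed. Origin on the shelf under the box's middle; its x axis points from front to back (the front faces -x), y along its width to the hinge edge, z up. The box spans 30 to 200 mm above the shelf, keepers on its top edge reach 203.5 mm, the backboard 215 mm. Two bulbs stand inside.
- flap_hinge (a point): Point on the upright hinge axis of the clear acrylic flap, at the box's left edge seen from its front, 228 mm above the shelf, level with the middles of the catch tabs. Fixed; axes as the wall box. Flap: 216 x 150 x 5 mm, 45 to 195 mm above the shelf, free edge 228 mm from this axis.
- flap (a joint): Flap angle: 0 shut, 1.57 square out from the front, stop at 1.92; it opens clockwise seen from above. It moves only when both catches are drawn. A spring pulls it shut (0.06 N m shut, 0.17 N m wide); a sprung check between 0.9 and 1.2 takes about 0.5 N m more to pass, and then keeps the flap, if let go, half open at about 1.2.
- hinge_catch (a point): Catch nearer the hinge, 62 mm from its axis along the flap's top edge: point midway between its two upright grey tabs, 228 mm above the shelf. Tabs side by side along the flap, each 8 mm thick along it, 22 mm wide across it, 205 to 243 mm above the shelf; 48 mm over their outer faces at rest, 30 mm when squeezed. Turns with the flap: y axis along it to the hinge, x across it to the box, z up.
- end_catch (a point): Catch at the flap's free end, 165 mm from the hinge axis: same tabs, sizes, height and axes as hinge_catch. Its tabs are sprung and slide out again as soon as they are let go; the flap is swung by these squeezed tabs. In front of the box nothing but the four tabs rises above 203.5 mm.
- hinge_catch_tab1 (a joint): Travel of the hinge-side tab of the catch nearer the hinge, m: 0 bolt out in its keeper, 0.009 fully drawn; the bolt is clear above 0.006. Takes about 4 N and stays where it is put (friction).
- hinge_catch_tab2 (a joint): Same for the other tab of that catch; it slides the opposite way, so that the two tabs are squeezed towards each other.
- end_catch_tab1 (a joint): Travel of the hinge-side tab of the catch at the free end, m: 0 to 0.009, clear above 0.006, against a spring of 3.5 N (out) to 7 N (fully drawn).
- end_catch_tab2 (a joint): Same for the other tab of that catch, squeezed the opposite way.
- battery_tray: Open bamboo tray, 100 x 140 x 28 mm, four AA cells lying in it; loose. Origin under its centre. Bystander.
- remote: Red plastic remote control lying flat, 160 x 45 x 18 mm; loose. Origin under its centre, long axis x. Bystander.
- cup: Stainless steel cup, 76 mm across the rim, 85 mm high, standing; loose. Origin under its centre. Bystander.

How it is judged (in metres and radians):
On the way, in this order (a step that is already met when the one before it is completed fails the run):
1. the catch nearer the hinge is drawn clear, flap still shut (value of joint each of hinge_catch_tab1, hinge_catch_tab2 above 0.0065 m and value of joint flap below 0.1 rad), for 0.1 s.
2. the catch at the free end is squeezed clear (value of joint each of end_catch_tab1, end_catch_tab2 above 0.0065 m), for 0.1 s.
3. the flap is past its check, its end catch still squeezed (value of joint flap above 1.22 rad and value of joint each of end_catch_tab1, end_catch_tab2 above 0.005 m), for 0.05 s.
At the end, for the whole second after the job is handed in: The flap stands still at 85 degrees or more from shut, held there by the gripper's fingers (more than 1 N on the flap or its tabs), the catch nearer the hinge is still drawn (tabs past 6 mm), and tray, remote and cup are within 20 mm of where they were, the cup upright (value of joint flap above 1.48 rad and velocity of joint flap between -0.1 and 0.1 rad/s and contact force between the fingers and flap above 1 N and value of joint each of hinge_catch_tab1, hinge_catch_tab2 above 0.006 m and distance of each of battery_tray, remote, cup from where it was at the start of the episode below 0.02 m and angle between cup's own z axis and vertical below 0.2 rad); the arm keeps its last pose, push and grip.
It fails at once if a bystander (tray, remote or cup) is disturbed (distance of any of battery_tray, remote, cup from where it was at the start of the episode above 0.03 m or angle between cup's own z axis and vertical above 0.5 rad).
It also fails if it takes over 54 s, if anything falls off the work surface, if the arm or the gripper's body presses on something with over 40 N, if the wrist force passes 120 N, or if a joint passes its speed limit or range.

## Working session

There is one attempt and no reset: what is moved stays moved. The work goes in short steps, Python scripts to look and compute and a shell command to move; the robot and the scene stay as the last step left them, time stands still between calls to the robot, and variables do not carry over. Pictures are saved under pics/ and viewed, and the job is handed in when it is done.

```bash
ls; mkdir -p pics; python3 - <<'E'
from station import robot
import cv2
o=robot.get_obs();print(o)
for n in ["scene","top","wrist"]:
    d=robot.get_image(n);cv2.imwrite(f"pics/a_{n}.png",cv2.cvtColor(d["img"],cv2.COLOR_RGB2BGR))
    print(n,d["fx"],d["fy"],d["cx"],d["cy"],[k for k in d]);print(d["world_from_camera"])
E
```

```text
pics
{'t': 0.0, 'joint_positions': array([-6.84689740e+01,  1.22245900e+01, -2.00872342e+00,  7.58301481e+01,
       -1.61262369e-03,  8.99987884e+01]), 'qd': array([-0.06587779, -0.15439929,  0.00259211, -0.02731293,  0.0904828 ,
        0.02313864]), 'tau': array([ 3.53556665e-03, -6.86161065e+01,  4.87118161e+01,  1.73131528e-02,
        9.98668907e-05, -2.57702391e-05]), 'tcp_pos': array([ 0.18337477, -0.46480932,  0.23881466]), 'tcp_rot': array([-178.54557885,   89.93651803,  112.98665969]), 'force': array([0.26831856, 0.07966561, 0.09752318]), 'moment': array([ 0.04374848, -0.02516963,  0.01129343]), 'grip_width': 0.08528185952482993}
scene 499.2603099728031 499.2603099728031 258.9078018157562 195.40635821727386 ['img', 'fx', 'fy', 'cx', 'cy', 'world_from_camera']
[[-0.69880388 -0.46573145  0.54292481  1.25855493]
 [ 0.71524998 -0.46504165  0.52168355  0.7426889 ]
 [ 0.00951822  0.75288145  0.65808732  1.02971584]
 [ 0.          0.          0.          1.        ]]
top 446.1825979275256 446.1825979275256 251.15316746867916 184.25253667319956 ['img', 'fx', 'fy', 'cx', 'cy', 'world_from_camera']
[[-1.34881424e-02  9.93734744e-01 -1.10947415e-01  4.09444700e-01]
 [-9.99908871e-01 -1.33420448e-02  2.05917199e-03  3.53041991e-02]
 [ 5.66005367e-04  1.10965079e-01  9.93824145e-01  1.44938964e+00]
 [ 0.00000000e+00  0.00000000e+00  0.00000000e+00  1.00000000e+00]]
wrist 315.9946693663491 315.9946693663491 254.48627196730752 193.65979851731666 ['img', 'fx', 'fy', 'cx', 'cy', 'world_from_camera']
[[ 0.36737032  0.88543789  0.28467313  0.25664332]
 [-0.93007323  0.35029242  0.1107204  -0.43640057]
 [-0.0016828  -0.30544225  0.95220912  0.37309051]
 [ 0.          0.          0.          1.        ]]
```

View pics/a_scene.png

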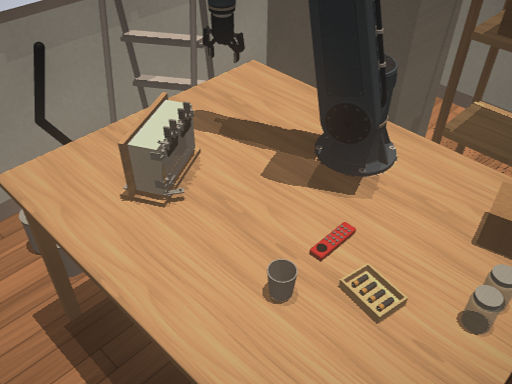

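View pics/a_top.png

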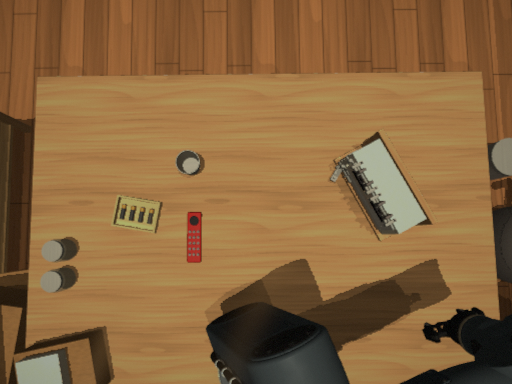

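View pics/a_wrist.png

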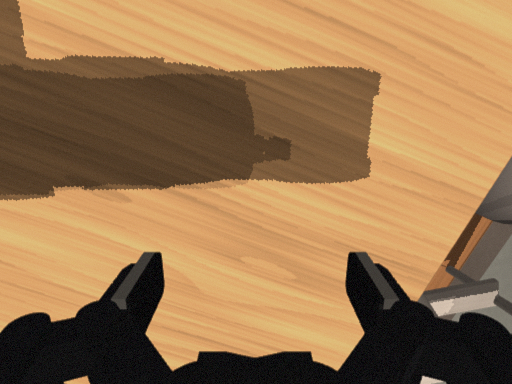

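```bash
python3 - <<'E'
import cv2
a=cv2.imread("pics/a_top.png")[120:250,310:450];cv2.imwrite("pics/z_top.png",cv2.resize(a,None,fx=4.5,fy=4.5,interpolation=cv2.INTER_CUBIC)[:600])
a=cv2.imread("pics/a_scene.png")[85:215,110:220];cv2.imwrite("pics/z_scene.png",cv2.resize(a,None,fx=4.5,fy=4.5,interpolation=cv2.INTER_CUBIC))
E
```

```text
(no output)
```

View pics/z_top.png

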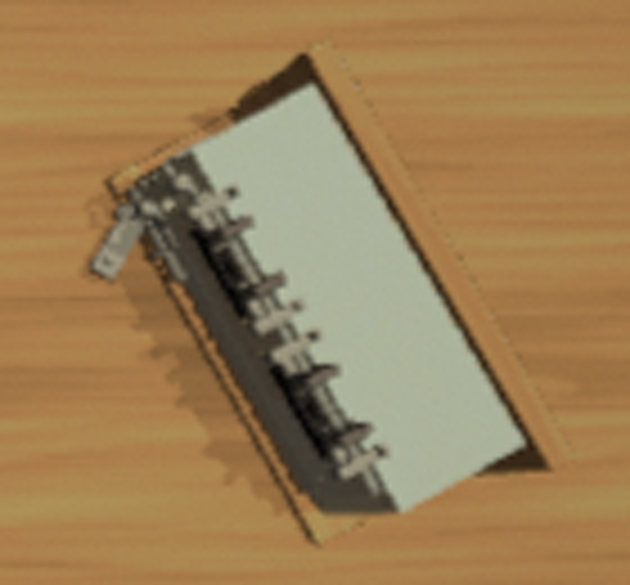

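View pics/z_scene.png

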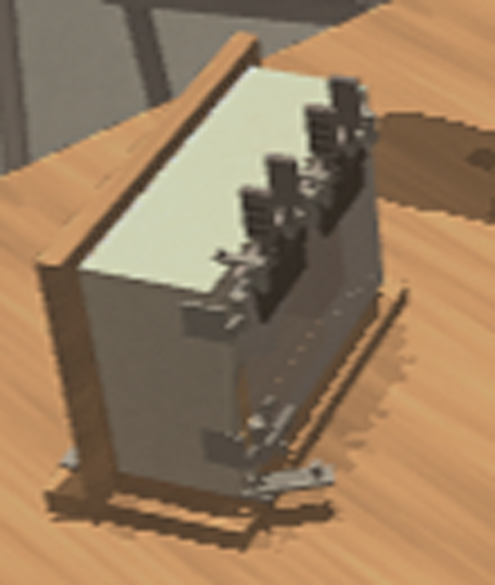

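```bash
cat > h.py <<'E'
import numpy as np
cams={}
def ray(d,u,v):
    M=np.array(d["world_from_camera"]);c=np.array([(u-d["cx"])/d["fx"],-(v-d["cy"])/d["fy"],-1.])
    return M[:3,3],M[:3,:3]@c
def onz(d,u,v,z):
    o,r=ray(d,u,v);return o+r*(z-o[2])/r[2]
def tri(*obs):
    A=np.zeros((3,3));b=np.zeros(3)
    for d,u,v in obs:
        o,r=ray(d,u,v);r=r/np.linalg.norm(r);P=np.eye(3)-np.outer(r,r);A+=P;b+=P@o
    return np.linalg.solve(A,b)
def proj(d,p):
    M=np.array(d["world_from_camera"]);c=M[:3,:3].T@(np.asarray(p)-M[:3,3])
    return d["cx"]+d["fx"]*c[0]/-c[2],d["cy"]-d["fy"]*c[1]/-c[2]
E
python3 - <<'E'
from station import robot
from h import *
T=robot.get_image("top");S=robot.get_image("scene")
t=[(240,225),(272,280),(325,370),(357,433)]
s=[(282-25,190),(282,158),(320,108),(345,80)]
for a,b in zip(t,s):
    print(onz(T,310+a[0]/4.5,120+a[1]/4.5,.243),onz(S,110+b[0]/4.5,85+b[1]/4.5,.243))
# box top corners
print("box top")
for a in [(190,152),(317,83),(527,443),(400,512)]: print(onz(T,310+a[0]/4.5,120+a[1]/4.5,.2))
print("backboard")
for a in [(325,45),(572,460)]: print(onz(T,310+a[0]/4.5,120+a[1]/4.5,.215))
for n,m,z in(("cup",(189,162),.04),("rem",(194,237),.02),("tray",(138,213),.02)):print(n,onz(T,*m,z))
E
```

```text
[ 0.57916793 -0.27403038  0.243     ] [ 0.58337731 -0.26956635  0.243     ]
[ 0.54532356 -0.29200005  0.243     ] [ 0.54923514 -0.28771337  0.243     ]
[ 0.49038004 -0.32155269  0.243     ] [ 0.49358864 -0.31804857  0.243     ]
[ 0.4522845  -0.33900574  0.243     ] [ 0.45906906 -0.33413893  0.243     ]
box top
[ 0.63213563 -0.25542864  0.2       ]
[ 0.67536037 -0.33759759  0.2       ]
[ 0.44619464 -0.45762202  0.2       ]
[ 0.40469914 -0.37661411  0.2       ]
backboard
[ 0.69634913 -0.33924623  0.215     ]
[ 0.43499327 -0.47869442  0.215     ]
cup [0.64100458 0.23003907 0.04      ]
rem [0.40262629 0.21642395 0.02      ]
tray [0.48132259 0.39565124 0.02      ]
```

```bash
cat >> h.py <<'E'
from scipy.spatial.transform import Rotation as Ro
def pose(o): return np.array(o["tcp_pos"]),Ro.from_euler("xyz",o["tcp_rot"],degrees=True)
def target(yaw): # tool x down, z along yaw (deg)
    x=np.array([0,0,-1.]);a=np.radians(yaw);z=np.array([np.cos(a),np.sin(a),0]);y=np.cross(z,x)
    return Ro.from_matrix(np.c_[x,y,z])
def rel(o,p,R):
    p0,R0=pose(o);return R0.inv().apply(np.array(p)-p0)/.15,(R0.inv()*R).as_rotvec()/1.5
E
python3 - <<'E'
from station import robot
from h import *
o=robot.get_obs();p,R=pose(o);print(R.as_matrix().round(3),robot.tips_ahead,o["t"])
for y in(28,-152):print(y,rel(o,[.564,-.281,.33],target(y)))
E
```

```text
[[-0.     0.93   0.367]
 [ 0.     0.367 -0.93 ]
 [-1.    -0.    -0.   ]] 0.008 0.25
28 (array([-0.60602333,  2.81010104, -0.20992724]), array([-1.12242783e+00, -2.50786713e-04, -2.69402984e-04]))
-152 (array([-0.60602333,  2.81010104, -0.20992724]), array([ 9.71967226e-01, -2.61221008e-04,  2.43170127e-04]))
```

```bash
python3 -m inch '[[[-0.6,0,0],[0,0,0],85],[[-0.6,0,0],[0,0,0],85],[[-0.6,1,-0.07],[-0.2,0,0],85],[[-0.6,1,-0.07],[-0.4,0,0],85],[[-0.6,1,-0.07],[-0.6,0,0],85],[[-0.6,1,-0.07],[-0.8,0,0],85],[[-0.6,1,-0.07],[-1,0,0],85],[[-0.6,1,-0.07],[-1,0,0],85],[[-0.6,1,-0.07],[-1,0,0],85],[[-0.6,1,-0.07],[-1,0,0],85],[[-0.6,1,-0.07],[-1,0,0],85],[[-0.6,1,-0.07],[-1,0,0],85]]' 40
python3 - <<'E'
from station import robot
from h import *
o=robot.get_obs();print(o["joint_positions"])
print(rel(o,[.564,-.281,.33],target(28)))
E
```

```text
t: 1.45
tcp_pos: [0.3192, -0.4002, 0.3292]
tcp_rot: [111.9, 90.0, 129.7]
force: [0.8, 0.2, 0.4]
grip_width: 0.0848
[-5.14297005e+01  1.40820099e+01  1.33990046e+01  8.93288399e+01
 -2.31369871e-04  2.07386971e+01]
(array([-0.00538557,  0.25694342,  1.79723159]), array([-1.18314678e-01, -3.98346815e-05, -1.32159691e-04]))
```

```bash
python3 -m inch '[[[0,0.2,1],[-0.1,0,0],85],[[0,0.2,1],[-0.118,0,0],85],[[0,0.2,1],[-0.118,0,0],85],[[0,0.2,1],[-0.118,0,0],85],[[0,0.2,1],[-0.118,0,0],85]]'
python3 - <<'E'
from station import robot
from h import *
import cv2,pickle
d=robot.get_image("wrist");cv2.imwrite("pics/w1.png",cv2.cvtColor(d["img"],cv2.COLOR_RGB2BGR));pickle.dump(d,open("w1.pkl","wb"))
E
```

```text
t: 1.95
tcp_pos: [0.4541, -0.3259, 0.3288]
tcp_rot: [124.5, 89.9, 152.3]
force: [-0.0, -0.6, -0.4]
grip_width: 0.0852
```

View pics/w1.png

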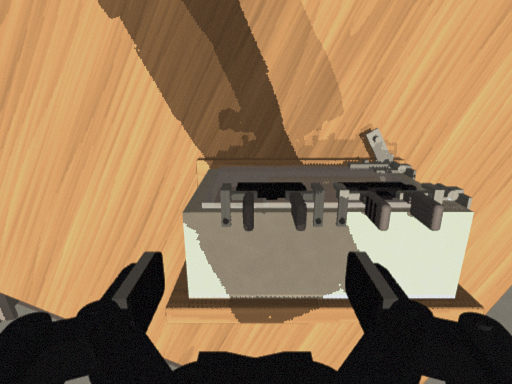

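```bash
python3 - <<'E'
import cv2
a=cv2.imread("pics/w1.png")[160:250,190:480];cv2.imwrite("pics/z_w1.png",cv2.resize(a,None,fx=2.75,fy=2.75*2,interpolation=cv2.INTER_CUBIC))
E
```

```text
(no output)
```

View pics/z_w1.png

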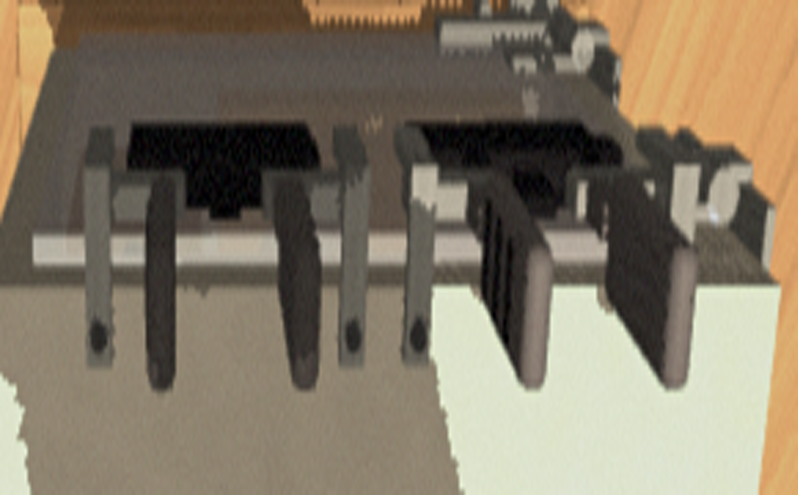

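```bash
python3 - <<'E'
from h import *
import pickle
d=pickle.load(open("w1.pkl","rb"))
P=[]
for x,y in [(161,317),(303,317),(538,317),(681,315)]:
    P.append(onz(d,190+x/2.75,160+y/5.5,.243));print(P[-1])
for x,y in [(161,390),(304,390),(535,388),(676,390),(540,245),(685,240)]:
    print("e",onz(d,190+x/2.75,160+y/5.5,.243))
P=np.array(P);e=(P[0]+P[1])/2;h=(P[2]+P[3])/2;v=h-e;print(e,h,np.linalg.norm(v),np.degrees(np.arctan2(v[1],v[0])),np.linalg.norm(P[1]-P[0]),np.linalg.norm(P[3]-P[2]))
for x,y in[(0,285),(780,285)]:print(onz(d,190+x/2.75,160+y/5.5,.2))
E
```

```text
[ 0.45565308 -0.33778317  0.243     ]
[ 0.4898689  -0.31975588  0.243     ]
[ 0.54647761 -0.28993043  0.243     ]
[ 0.58073281 -0.27155147  0.243     ]
e [ 0.4606502  -0.34740633  0.243     ]
e [ 0.49558603 -0.32899835  0.243     ]
e [ 0.55183119 -0.29902206  0.243     ]
e [ 0.58643235 -0.28113065  0.243     ]
e [ 0.540945   -0.28108587  0.243     ]
e [ 0.57495439 -0.2623637   0.243     ]
[ 0.47276099 -0.32876953  0.243     ] [ 0.56360521 -0.28074095  0.243     ] 0.10275902190883322 27.865030796209066 0.03867435352325559 0.03887422243992934
[ 0.41429161 -0.37294482  0.2       ]
[ 0.6375705 -0.2553095  0.2      ]
```

```bash
python3 - <<'E'
from station import robot
from h import *
o=robot.get_obs()
print(rel(o,[.5636,-.2807,.27],target(27.9)))
E
```

```text
(array([ 0.39338671, -0.07118199,  0.79429776]), array([-0.00276936, -0.00032388, -0.00024561]))
```

```bash
python3 -m inch '[[[0,-0.071,0.794],[-0.003,0,0],65],[[0,-0.071,0.794],[-0.003,0,0],65],[[0,-0.071,0.794],[-0.003,0,0],65],[[0.35,-0.071,0.794],[-0.003,0,0],65],[[0.35,-0.071,0.794],[-0.003,0,0],65],[[0.35,-0.071,0.794],[-0.003,0,0],65]]'
python3 - <<'E'
from station import robot
from h import *
import cv2,pickle
d=robot.get_image("wrist");cv2.imwrite("pics/w2.png",cv2.cvtColor(d["img"],cv2.COLOR_RGB2BGR));pickle.dump(d,open("w2.pkl","wb"))
o=robot.get_obs()
print(rel(o,[.5636,-.2807,.217],target(27.9)))
E
```

```text
t: 2.6
tcp_pos: [0.562, -0.2815, 0.2768]
tcp_rot: [128.6, 89.9, 156.4]
force: [1.0, -0.0, 1.8]
grip_width: 0.0653
(array([0.41247733, 0.00607528, 0.00662558]), array([-0.00134227,  0.00052562,  0.00086469]))
```

View pics/w2.png

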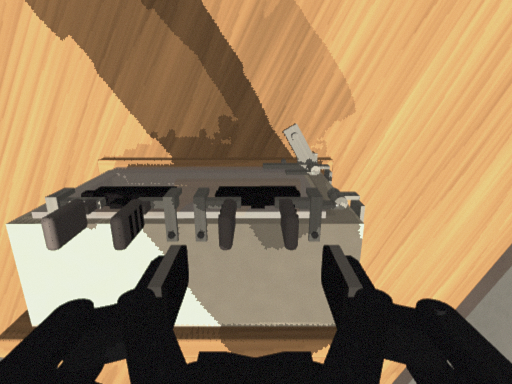

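```bash
python3 - <<'E'
import cv2
a=cv2.imread("pics/w2.png")[180:255,190:330];cv2.imwrite("pics/z_w2.png",cv2.resize(a,None,fx=5.5,fy=5.5,interpolation=cv2.INTER_CUBIC))
E
```

```text
(no output)
```

View pics/z_w2.png

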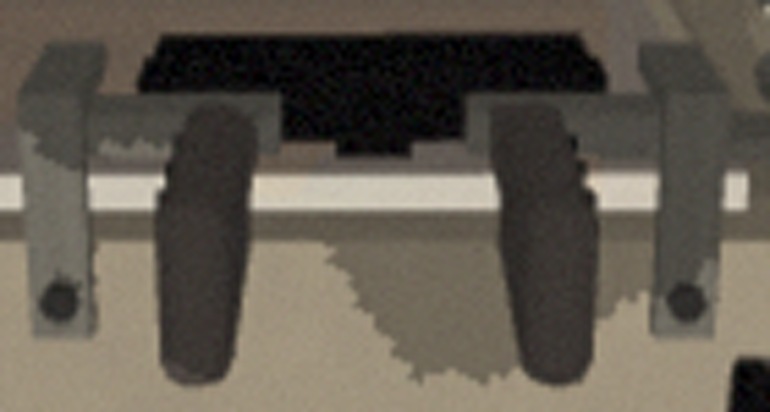

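```bash
python3 - <<'E'
from station import robot
from h import *
import pickle
d=pickle.load(open("w2.pkl","rb"))
a=onz(d,190+197/5.5,180+382/5.5,.243);b=onz(d,190+556/5.5,180+382/5.5,.243);print(a,b,np.linalg.norm(a-b))
n=np.array([-.468,.884,0]);m=(a+b)/2+.011*n;print(m)
o=robot.get_obs();print(rel(o,[*m[:2],.217],target(27.9)))
E
```

```text
[ 0.55215634 -0.29850317  0.243     ] [ 0.58628631 -0.28046534  0.243     ] 0.03860334734677639
[ 0.56407333 -0.27976025  0.243     ]
(array([0.41247657, 0.010147  , 0.0123377 ]), array([-0.00134227,  0.00052562,  0.00086469]))
```

```bash
python3 -m inch '[[[0.1,0.009,0.011],[-0.001,0,0],65],[[0.2,0.009,0.011],[-0.001,0,0],65],[[0.3,0.009,0.011],[-0.001,0,0],65],[[0.41,0.009,0.011],[-0.001,0,0],65],[[0.41,0.009,0.011],[-0.001,0,0],60],[[0.41,0.009,0.011],[-0.001,0,0],55],[[0.41,0.009,0.011],[-0.001,0,0],50],[[0.41,0.009,0.011],[-0.001,0,0],47],[[0.41,0.009,0.011],[-0.001,0,0],44],[[0.41,0.009,0.011],[-0.001,0,0],41],[[0.41,0.009,0.011],[-0.001,0,0],38],[[0.41,0.009,0.011],[-0.001,0,0],38]]' 40
python3 - <<'E'
from station import robot
from h import *
import cv2,pickle
d=robot.get_image("wrist");cv2.imwrite("pics/w3.png",cv2.cvtColor(d["img"],cv2.COLOR_RGB2BGR))
p,R=pose(robot.get_obs());print(R.inv().apply(robot.get_obs()["force"]))
E
```

```text
t: 3.85
tcp_pos: [0.5648, -0.2788, 0.2155]
tcp_rot: [-31.8, 90.0, -3.9]
force: [1.7, -0.7, 4.7]
grip_width: 0.0382
[-3.80921553 -0.96201317  1.40205964]
```

View pics/w3.png

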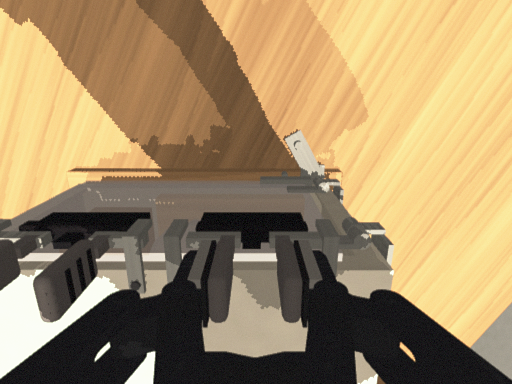

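```bash
python3 -m inch '[[[0,0,0],[0,0,0],34],[[0,0,0],[0,0,0],30],[[0,0,0],[0,0,0],28],[[0,0,0],[0,0,0],26],[[0,0,0],[0,0,0],26],[[0,0,0],[0,0,0],26]]' 50
python3 - <<'E'
from station import robot
from h import *
import cv2,pickle
d=robot.get_image("wrist");cv2.imwrite("pics/w4.png",cv2.cvtColor(d["img"],cv2.COLOR_RGB2BGR))
p,R=pose(robot.get_obs());print(R.inv().apply(robot.get_obs()["force"]))
E
```

```text
t: 4.5
tcp_pos: [0.5635, -0.2795, 0.2157]
tcp_rot: [-167.6, 89.9, -139.6]
force: [-9.1, -4.5, 12.4]
grip_width: 0.0267
[-12.23581437   1.97069803 -10.94081327]
```

View pics/w4.png

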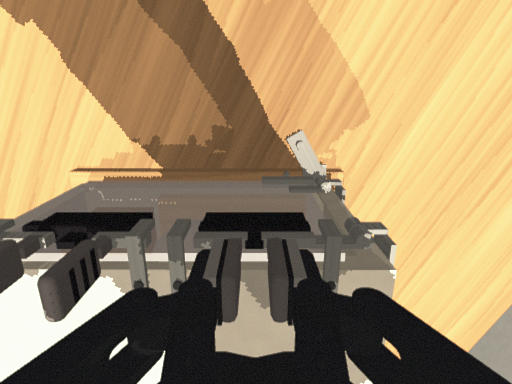

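```bash
python3 -m inch '[[[0,0,0],[0,0,0],26],[[0,0,0],[0,0,0],40],[[0,0,0],[0,0,0],60],[[0,0,0],[0,0,0],60],[[0,0,0],[0,0,0],60],[[-0.3,0,0],[0,0,0],60],[[-0.5,0,0],[0,0,0],60],[[-0.5,0,0],[0,0,0],65],[[-0.5,0,0],[0,0,0],65]]'
python3 - <<'E'
from station import robot
from h import *
import cv2,pickle
d=robot.get_image("wrist");i=cv2.cvtColor(d["img"],cv2.COLOR_RGB2BGR);cv2.imwrite("pics/w5.png",i);pickle.dump(d,open("w5.pkl","wb"))
cv2.imwrite("pics/z_w5.png",cv2.resize(i[170:270,20:340],None,fx=2.5,fy=5,interpolation=cv2.INTER_CUBIC))
E
```

```text
t: 5.45
tcp_pos: [0.5649, -0.279, 0.2906]
tcp_rot: [-51.7, 89.9, -23.7]
force: [-0.8, 0.2, -0.4]
grip_width: 0.0651
```

View pics/z_w5.png

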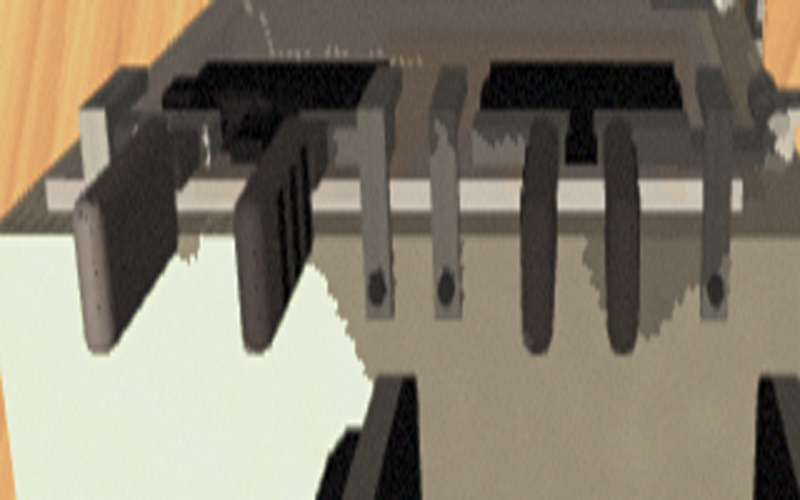

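```bash
python3 - <<'E'
from station import robot
from h import *
import pickle
d=pickle.load(open("w5.pkl","rb"))
n=np.array([-.468,.884,0])
f=lambda x:onz(d,20+x/2.5,170+353/5,.243)
a,b,c,e=map(f,(101,257,538,622));print(np.linalg.norm(a-b),np.linalg.norm(c-e))
m=(a+b)/2+.011*n;h=(c+e)/2+.011*n;print(m,h)
o=robot.get_obs();print(rel(o,[*m[:2],.29],target(27.9)),rel(o,[.4730,-.3285,.29],target(27.9)))
E
```

```text
0.03954819050485587 0.021309285578380466
[ 0.47437255 -0.32773751  0.243     ] [ 0.56418446 -0.2800399   0.243     ]
(array([-0.00176255, -0.00613071, -0.68406616]), array([ 0.00075939, -0.00016688, -0.00032112])) (array([-0.00176003, -0.00632951, -0.69453177]), array([ 0.00075939, -0.00016688, -0.00032112]))
```

```bash
python3 -m inch '[[[0,-0.005,-0.3],[0.001,0,0],65],[[0,-0.005,-0.692],[0.001,0,0],65],[[0,-0.005,-0.692],[0.001,0,0],65],[[0,-0.005,-0.692],[0.001,0,0],65],[[0,-0.005,-0.692],[0.001,0,0],65],[[0.2,-0.005,-0.692],[0.001,0,0],65],[[0.35,-0.005,-0.692],[0.001,0,0],65],[[0.475,-0.005,-0.692],[0.001,0,0],65],[[0.475,-0.005,-0.692],[0.001,0,0],60],[[0.475,-0.005,-0.692],[0.001,0,0],52],[[0.475,-0.005,-0.692],[0.001,0,0],52]]' 50
python3 - <<'E'
from station import robot
from h import *
import cv2,pickle
d=robot.get_image("wrist");i=cv2.cvtColor(d["img"],cv2.COLOR_RGB2BGR);cv2.imwrite("pics/w6.png",i)
E
```

```text
t: 6.6
tcp_pos: [0.4741, -0.3282, 0.2201]
tcp_rot: [-60.6, 89.9, -32.7]
force: [-1.0, -0.5, -0.1]
grip_width: 0.0519
```

View pics/w6.png

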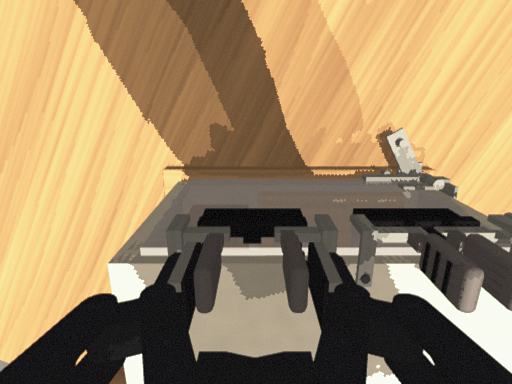

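```bash
python3 -m inch '[[[0,0,-0.002],[0,0,0],44],[[0,0,-0.004],[0,0,0],38],[[0,0,-0.004],[0,0,0],32],[[0,0,-0.004],[0,0,0],28],[[0,0,-0.004],[0,0,0],25],[[0,0,-0.004],[0,0,0],25],[[0,0,-0.004],[0,0,0],25]]' 50
python3 - <<'E'
from station import robot
from h import *
import cv2,pickle
d=robot.get_image("wrist");i=cv2.cvtColor(d["img"],cv2.COLOR_RGB2BGR);cv2.imwrite("pics/w7.png",i)
p,R=pose(robot.get_obs());print(R.inv().apply(robot.get_obs()["force"]),robot.get_obs()["joint_positions"])
E
```

```text
t: 7.35
tcp_pos: [0.473, -0.3291, 0.2206]
tcp_rot: [-76.4, 89.9, -48.5]
force: [-3.0, -0.7, 11.9]
grip_width: 0.0258
[-12.24083541   0.30454437  -3.50968845] [-3.48166585e+01  2.14240562e+01  7.81093067e+00  7.62470765e+01
 -3.29080172e-02  2.73264576e+01]
```

View pics/w7.png

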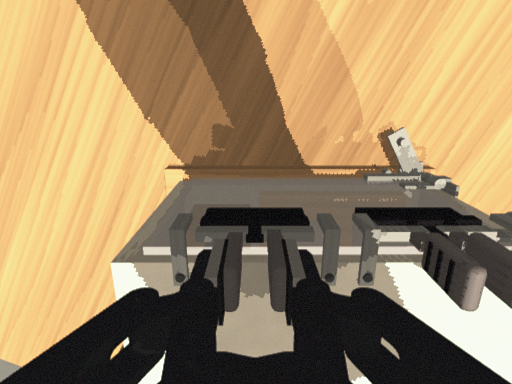

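```bash
python3 -m inch '[[[0,0.055,0.0015],[0.033,0,0],25],[[0,0.110,0.0055],[0.067,0,0],25],[[0,0.165,0.012],[0.1,0,0],25],[[0,0.219,0.022],[0.133,0,0],25],[[0,0.325,0.049],[0.2,0,0],25],[[0,0.428,0.087],[0.267,0,0],25],[[0,0.428,0.087],[0.267,0,0],25]]' 60
python3 - <<'E'
from station import robot
from h import *
import cv2,pickle
d=robot.get_image("wrist");i=cv2.cvtColor(d["img"],cv2.COLOR_RGB2BGR);cv2.imwrite("pics/w8.png",i)
o=robot.get_obs();p,R=pose(o);print(R.inv().apply(o["force"]),o["tcp_pos"],R.as_matrix()[:,2])
E
```

```text
t: 8.1
tcp_pos: [0.4542, -0.2648, 0.2206]
tcp_rot: [-45.7, 89.9, -41.0]
force: [-5.0, -2.7, 11.3]
grip_width: 0.0262
[-12.8485017   -1.03610724  -5.25775256] [ 0.45427088 -0.26547679  0.22056785] [0.99635047 0.08534698 0.00127994]
```

View pics/w8.png

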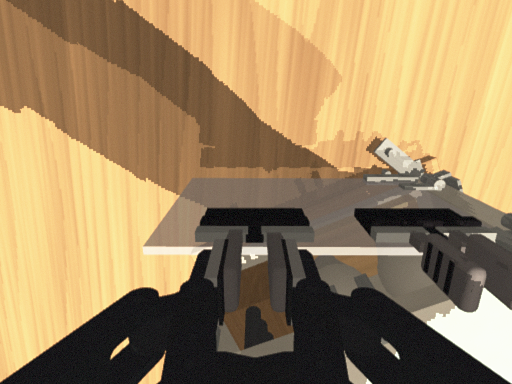

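```bash
python3 -m inch '[[[0,0.110,0.0055],[0.067,0,0],25],[[0,0.219,0.022],[0.133,0,0],25],[[0,0.325,0.049],[0.2,0,0],25],[[0,0.428,0.087],[0.267,0,0],25],[[0,0.527,0.135],[0.333,0,0],25],[[0,0.621,0.192],[0.4,0,0],25],[[0,0.709,0.259],[0.467,0,0],25],[[0,0.789,0.334],[0.533,0,0],25],[[0,0.862,0.416],[0.6,0,0],25],[[0,0.926,0.506],[0.667,0,0],25],[[0,0.926,0.506],[0.667,0,0],25],[[0,0.926,0.506],[0.667,0,0],25]]' 60
python3 - <<'E'
from station import robot
from h import *
import cv2,pickle
d=robot.get_image("wrist");i=cv2.cvtColor(d["img"],cv2.COLOR_RGB2BGR);cv2.imwrite("pics/w9.png",i)
o=robot.get_obs();p,R=pose(o);z=R.as_matrix()[:,2];print(R.inv().apply(o["force"]),o["tcp_pos"],z,27.9-np.degrees(np.arctan2(z[1],z[0])),o["joint_positions"])
E
```

```text
t: 9.35
tcp_pos: [0.5186, -0.1205, 0.2206]
tcp_rot: [40.6, 89.9, -11.8]
force: [-3.7, 1.0, 14.7]
grip_width: 0.0257
[-14.67034324  -3.17180877  -4.30582048] [ 0.51840655 -0.12060552  0.2205381 ] [ 0.61022621 -0.79222582  0.0014909 ] 80.29408984385213 [-1.30997536e+01  1.61336858e+01  4.33844724e-01  7.41854584e+01
  5.28118389e-03  1.29294284e+02]
```

View pics/w9.png

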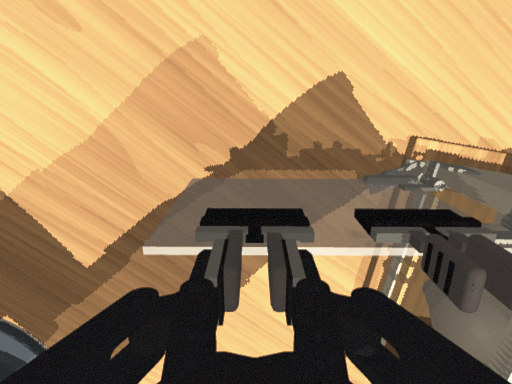

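```bash
python3 -m inch '[[[0,0.110,0.0055],[0.067,0,0],25],[[0,0.219,0.022],[0.133,0,0],25],[[0,0.304,0.043],[0.187,0,0],25],[[0,0.304,0.043],[0.187,0,0],25],[[0,0.304,0.043],[0.187,0,0],25],[[0,0.304,0.043],[0.187,0,0],25],[[0,0.304,0.043],[0.187,0,0],25],[[0,0.304,0.043],[0.187,0,0],25]]' 60
python3 - <<'E'
from station import robot
from h import *
import cv2,pickle
for n in("top","wrist","scene"):
    d=robot.get_image(n);i=cv2.cvtColor(d["img"],cv2.COLOR_RGB2BGR);cv2.imwrite(f"pics/f_{n}.png",i)
o=robot.get_obs();p,R=pose(o);z=R.as_matrix()[:,2];print(R.inv().apply(o["force"]),o["tcp_pos"],27.9-np.degrees(np.arctan2(z[1],z[0])),o["qd"].round(2))
r=p[:2]-np.array([.6184,-.2517]);print(np.linalg.norm(r),207.9-np.degrees(np.arctan2(r[1],r[0])))
E
```

```text
t: 10.2
tcp_pos: [0.5584, -0.098, 0.2206]
tcp_rot: [67.8, 89.9, -0.7]
force: [-2.6, 1.8, 12.8]
grip_width: 0.0257
[-11.69043806  -2.47815978  -2.26655931] [ 0.55842896 -0.09799655  0.22055099] 96.37931719311032 [-0.04 -0.02 -0.05 -0.01 -0.08 -0.01]
0.16498871340565738 96.58557847801697
```

View pics/f_top.png

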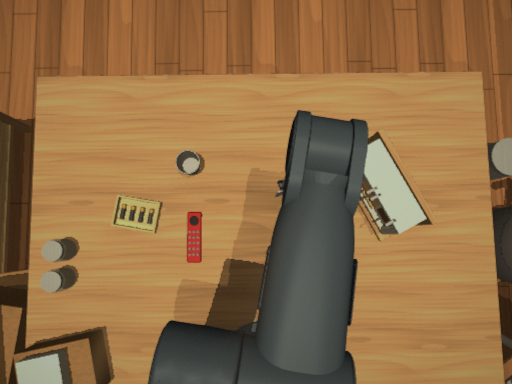

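View pics/f_wrist.png

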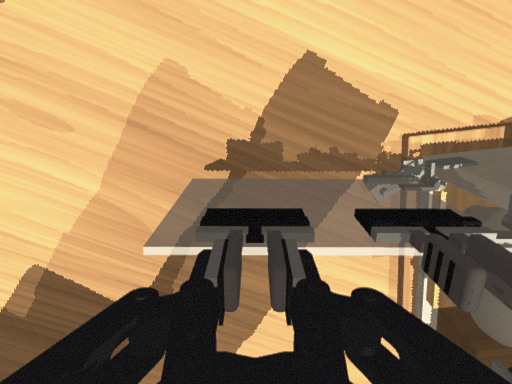

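View pics/f_scene.png

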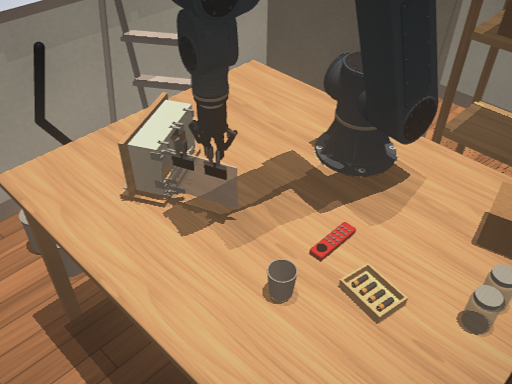

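```bash
python3 -c "
from station import robot
print(robot.finish_job())"
```

```text
the job is handed in; nothing more can be done
None
```

The flap is open and held at about 96° from shut, and I handed the job in at about 10 s of the 54 s allowed. No verdict came back.

- **Hinge catch:** I squeezed its two tabs fully together. After I let go, the picture showed them about 21 mm apart between centres, against 39–40 mm at rest. They still looked drawn in the last wrist picture, but I did not measure them again there.
- **End catch and swing:** I squeezed its tabs and kept them squeezed at 60 N while swinging the flap past its check. The tool stayed 165 mm from the estimated hinge axis, as it should, and the arm was at rest.
- **Bystanders:** The tray, remote and cup look unmoved in the last top and scene pictures. I judged this by eye, not by measurement.
- **Disagreements:** With the tabs squeezed, the gripper read about 26 mm instead of the stated 30 mm, and there was a steady upward force of about 12–15 N. I took both as side effects of the squeeze, since the flap and catches behaved as expected.

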